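# Square up a seed plate and fire the scan slide

### The job

Take the orange-handled pusher and nudge the white seed plate along the imager's bed until it lies flush against both fences of the corner; move the plate only with the pusher, never with the gripper. Only then slide the red tab all the way to its end against its spring and let go of it there, so that it snaps home by itself rather than being led back. Leave the plate squared in its corner, the pusher standing upright on the bench beside the imager, and the jar, sieve and dish where they are.

Things in the scene. Friction and masses are not known exactly. Their poses are not given: they have to be found in the camera images.
- imager: White flatbed seed imager, fixed: 250 (x) x 260 (y) x 40 mm high. Origin: centre of its underside, on the bench; x points away from the robot, y left, turned by its yaw. Its flat top, with the black bed flush in it, has no rim on the near (-x) and right (-y) sides. The plate is home when its centre is at x 43, y 3 mm here and parallel to the fences. The slide's lane runs along y = +95 mm.
- corner (a point): Inner corner, on the bed's surface (imager x 88, y 38, z 40 mm), of the two aluminium fences, 12 mm thick and 10 mm high: the far fence's inner face is at imager x = 88 (y -110 to 50), the left fence's at y = 38 mm (x -60 to 88). Axes as the imager's.
- plate_mid (a point): Loose white seed plate, 90 (x) x 70 (y) x 8 mm, about 90 g, flat on the bed, with rows of small seeds on top. The point is its centre, half-way up (4 mm above the bed). It starts 15 to 35 mm (centre to home, in x and in y) short of the corner and up to 0.25 rad askew. Its x axis (long side) goes along the imager's x.
- pusher_mid (a point): Loose hand pusher standing on the bench right of the imager: square black rubber foot 36 x 36 x 16 mm, above it a square orange handle 22 x 22 mm from 16 to 95 mm up; 0.2 kg. The point is on its axis half-way up (47.5 mm above its underside); z up, x and y square to its faces. Any face of the foot can push.
- slide_tab (a point): Red upright tab of the slide: 12 thick (imager x) x 28 wide (y) x 34 mm high, on a black carriage 40 x 30 x 6 mm. The point is the tab's centre, 63 mm above the bench; its top is 17 mm above it, the carriage's top 17 mm below. At home it stands at imager x -20, y 95 mm. Axes as the imager's.
- slide (a joint): Travel of the scan slide in m: 0 at home (near the robot), 0.04 at its end stop, moving along the imager's +x (away from the robot). A spring drives it home: about 2.5 N at home, 7.2 N at the end. Let go of, it flies home in about 0.1 to 0.2 s.
- jar: Bystander: amber screw jar, 52 mm across, 80 mm high, on the bench right of the imager; it and the pusher may have changed places. Origin: centre of its underside.
- sieve: Bystander: round brass sieve, 140 mm across, 45 mm high, left of the imager. Origin: centre of its underside.
- dish: Bystander: shut clear seed dish, 84 mm across, 16 mm high, left of the imager. Origin: centre of its underside.
Things that resemble listed ones, but are neither listed nor needed, are in the scene too. Leave any pink look-alike of the part that bears plate_mid alone. Of the things that look like the part that bears pusher_mid, take the one that is nearest to the robot's base at the start.

How it is judged:
By the outcome, as a careful person would: the job done as asked, in the order asked, and still so for the second after the job is handed in, with the robot touching nothing.
It also fails if it takes over 64 s, if anything falls off the work surface, if the arm or the gripper's body presses on something with over 40 N, if the wrist force passes 120 N, or if a joint passes its speed limit or range.

### The arm

A 7-joint arm with a two-finger parallel gripper is mounted at the origin on the work surface. World frame = base frame: x ahead of the robot, y to its left, z up, the work surface at z = 0. Lengths are in mm, angles in degrees, forces in N, time in s.
With the tool pointing down it reaches from about 425 to 950 mm from the base axis. Payload 16.7 kg.
Tool frame: the origin (TCP) lies on the centre line of the jaws, within the pads' length; the fingertips stand 8 mm ahead of it and the grasp point (between the pads) lies 11 mm behind it; z points along the fingers, y is the line along which they close (so a half turn about z gives the same grasp; the last joint's range is limited). The gripper opens to 94 mm and grips with 3 to 60 N. Pads are 16 mm wide; open, the fingers measure 119 mm over their backs; the gripper's body (75 mm by 177 mm) begins 78 mm behind the grasp point.
Start: joints at [59.158, 24.414, 4.234, 92.017, -1.954, 63.644, -3.845], TCP at [255.844, -624.595, 213.467] pointing down, gripper open.
Joint ranges: [-163.25, 163.25], [-28.42, 122.38], [-70.27, 78.77], [12.13, 141.07], [-58.53, 238.53], [9.26, 117.41], [-156.51, 156.51]. Speed limits (degrees/s): [108.29, 108.29, 136.94, 136.94, 172.46, 172.46, 172.46].

### API

Orientations are given as a 3x3 rotation matrix whose columns are the frame's x, y, z axes.
In Python, from plant import env, cams gives the robot as it stands.
- The arm moves only by the tool step_arm, never from a script. Its argument "plan" is a list of rows, each a list of 2 entries, a list of its own where there are three numbers: the shift along the tool's x, y, z in cm, then the turn about the tool's z in rad. In form: [[[tx, ty, tz], yaw], ...]. A call has 1 to 20 rows; each row is the pose to reach, as a shift and turn from the pose commanded when the call began, along the tool's axes at that moment; what a row does not reach only later rows make up. A row lasts 1/8 s, in which the tool goes at most 62.5 mm and 10.7 degrees, less where a joint would pass 70% of its speed; a pose out of reach is approached as far as the arm can. A call with a gripper value outside its range is refused whole. "gripper" is the opening, from 0 (shut) to 1 (fully open), set as the call begins (left out, the last holds). The fingers move at their own pace and stop on an object; the grip force is fixed at half the most. Time passes only in rows, so rows that repeat a pose let the fingers close. It gives the time, the measured TCP pose, the force, the opening and the grip force at its end, in the units of the state.
- env.observe(): the state, without advancing time (a new reading comes with each control period).
- cams.read_camera(name): name is "side" or "top"; returns a dict with "color" (384x512x3 uint8, red, green, blue), "mtx" (3x3 intrinsics, pixels), "eye" and "rotation" of the camera in the world. Camera axes: x right, y up, looking along -z (the intrinsics and any distortion apply to the point x, -y, -z); pixel columns grow to the right and rows downward; lengths in mm; the calibration is good to about 2 mm. A picture is of the moment at which its call begins. There is no depth.
- env.finish_job(): hands the job in; it is judged then, once.
The state is a dict: "time_s": time; "joints": joint angles; "joint_velocities": joint speeds; "effort": joint torques, N m; "eef_pos": TCP position; "ee_rot": TCP orientation; "ft_force": force on the tool from outside, world axes, zero at the start; "torque": the same for the moment, N m; "width": opening from 0.0 (shut) to 1.0 (fully open); "finger_force": force on a finger pad.
Only numpy, scipy, OpenCV 4.12 (cv2) and the standard library are available. Lean on these libraries where they do the work, as an engineer would, in place of code of your own. Each camera call takes 0.05 s, during which the arm holds its last target. There are 200 camera calls.

## Working session

There is one attempt and no reset: what is moved stays moved. The work goes in short steps, Python scripts to look and compute and a tool call to move; the robot and the scene stay as the last step left them, time stands still between calls to the robot, and variables do not carry over. Pictures are saved under pics/ and viewed, at most 10 in all, crops included, and the job is handed in when it is done.

Besides the shell and the picture viewer there is one more tool, called after "Emit:" as name([rows], argument=value, ...), one row to a line, values as JSON. step_arm: Moves the arm, as the interface text tells. Its arguments: {"type":"object","properties":{"plan":{"type":"array","items":{"type":"array"}},"gripper":{"type":"number"}},"required":["plan"]}

```bash
mkdir -p pics; ls
python3 - <<'E'
from plant import env,cams
import cv2,numpy as np
s=env.observe(); print(s['time_s'],s['eef_pos'],s['ee_rot'],s['width'],s['ft_force'])
for n in('top','side'):
    c=cams.read_camera(n); cv2.imwrite(f'pics/{n}0.png',c['color'][:,:,::-1]); print(n,c.keys(),c['mtx'],c['eye'],c['rotation'])
    np.savez(f'{n}0.npz',**{k:np.array(v) for k,v in c.items()})
E
```

```text
pics
0.0 [ 255.690652   -624.21210526  212.74997408] [[ 9.25373865e-01  3.79055234e-01 -5.83080380e-04]
 [ 3.79055674e-01 -9.25373081e-01  1.20682178e-03]
 [-8.21147761e-05 -1.33778126e-03 -9.99999102e-01]] 1.0010923262885527 [ 0.11246891  0.91907519 -0.06392205]
top dict_keys(['color', 'mtx', 'eye', 'rotation']) [[400.90428708   0.         256.16999197]
 [  0.         400.90428708 193.91951974]
 [  0.           0.           1.        ]] [ 381.27692411   63.43142688 1316.44901251] [[ 0.02924154  0.9853214  -0.16818639]
 [-0.9991386   0.03376857  0.02411933]
 [ 0.02944471  0.16733623  0.98546009]]
side dict_keys(['color', 'mtx', 'eye', 'rotation']) [[434.64959978   0.         247.09593509]
 [  0.         434.64959978 196.34571383]
 [  0.           0.           1.        ]] [ 454.43063987 -915.07738434  729.84780979] [[ 0.98656647  0.10583837 -0.12443811]
 [-0.16240163  0.5530227  -0.81718517]
 [-0.01767245  0.82641644  0.56278197]]
```

Run:
```python
import cv2
for n in('top','side'):
    i=cv2.imread(f'pics/{n}0.png'); cv2.imwrite(f'pics/{n}0b.png',cv2.resize(i,(800,600),interpolation=cv2.INTER_CUBIC))
```

```text
(no output)
```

View pics/top0b.png

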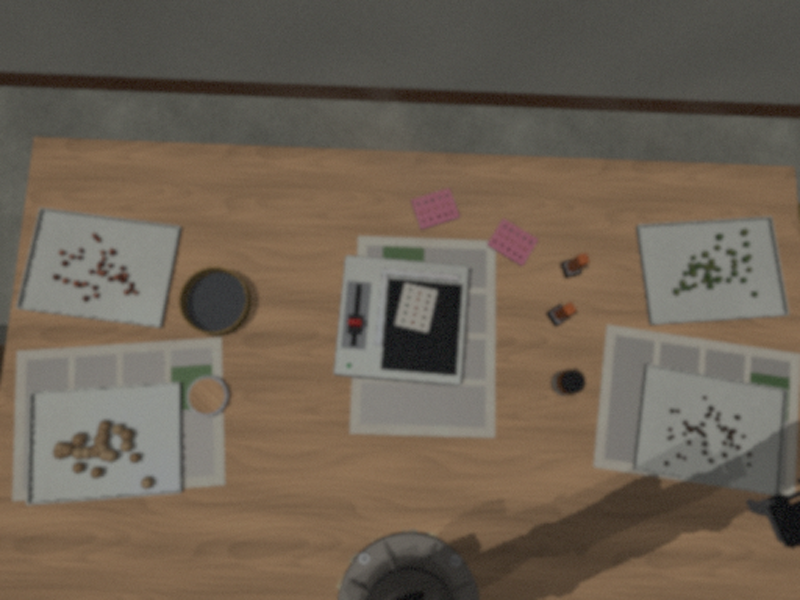

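View pics/side0b.png

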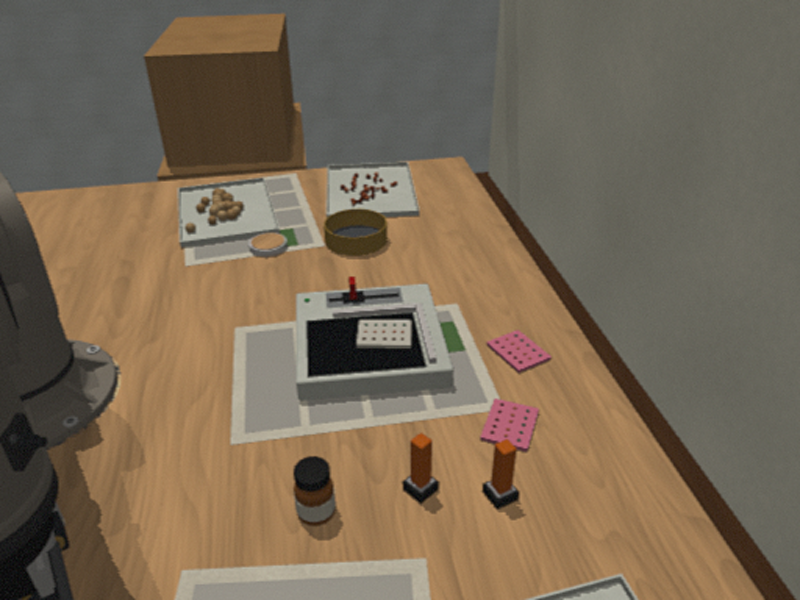

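The top view shows two orange pushers, at (563,313) and (575,265) in the 800-px picture; in the side view they are at (421,465) and (503,470). The base is at about (410,590), so the one at (563,313), side (421,465), is nearer and is the one to take. The pink plates are at (435,207) and (512,242), and the white plate is on the bed at (415,308). I'll enlarge both views to confirm.

Run:
```python
import cv2
def crop(n,x0,y0,x1,y1,s,out):
    i=cv2.imread(f'pics/{n}.png')[y0:y1,x0:x1]; i=cv2.resize(i,None,fx=s,fy=s,interpolation=cv2.INTER_CUBIC)
    i=cv2.convertScaleAbs(i,alpha=1.5)
    for k in range(x0-x0%20+20,x1,20): cv2.putText(i,str(k),(int((k-x0)*s)-8,8),0,.3,(0,255,255)); cv2.line(i,(int((k-x0+.5)*s),10),(int((k-x0+.5)*s),16),(0,255,255))
    for k in range(y0-y0%20+20,y1,20): cv2.putText(i,str(k),(0,int((k-y0+.5)*s)+4),0,.3,(0,255,255)); cv2.line(i,(20,int((k-y0+.5)*s)),(26,int((k-y0+.5)*s)),(0,255,255))
    cv2.imwrite(f'pics/{out}.png',i)
crop('top0',205,145,385,260,4.4,'t1'); crop('side0',185,175,345,337,3.7,'s1')
```

```text
(no output)
```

View pics/t1.png

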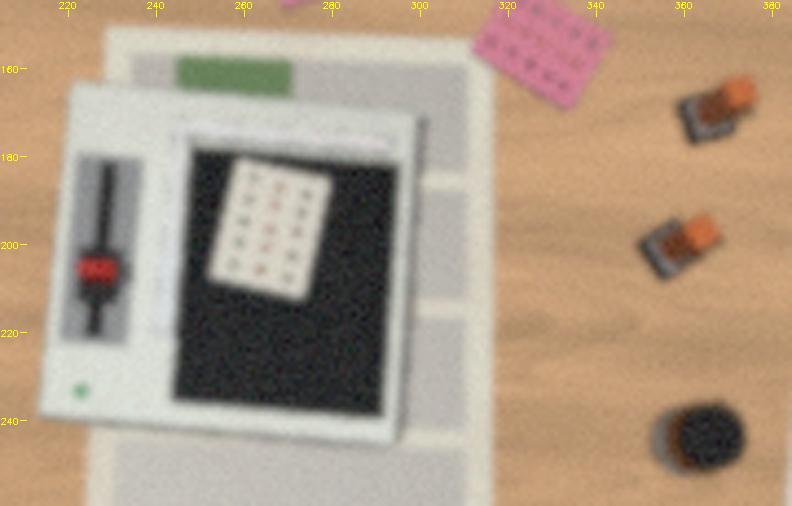

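View pics/s1.png

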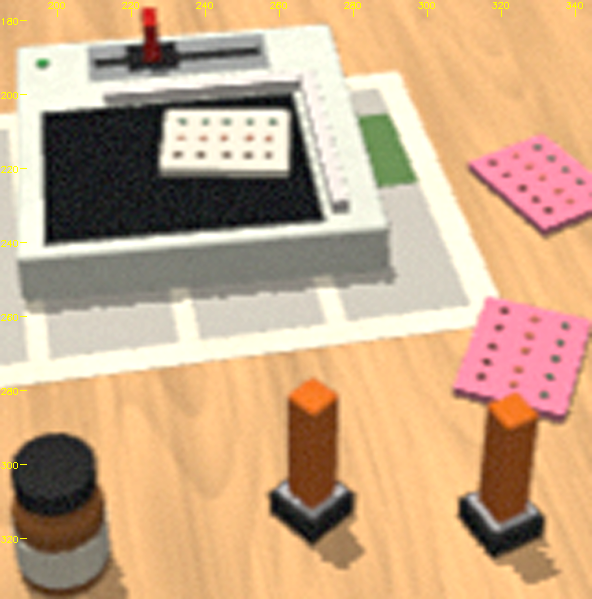

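```bash
cat > h.py <<'E'
import numpy as np, cv2
from scipy.optimize import least_squares
C={n:dict(np.load(f'{n}0.npz')) for n in('top','side')}
OFF={'top':(205,145,4.4),'side':(185,175,3.7)}
def px(n,p,off=None):
    x0,y0,s=(off or OFF)[n]; p=np.atleast_2d(p).astype(float); return p/s-.5+[x0,y0]
def proj(n,P):
    c=C[n]; q=(np.atleast_2d(P)-c['eye'])@c['rotation']; q=q*[1,-1,-1]; q=q/q[:,2:]; return (q@c['mtx'].T)[:,:2]
def tri(pt,ps,off=None):
    f=lambda P:np.r_[proj('top',P)[0]-px('top',pt,off)[0],proj('side',P)[0]-px('side',ps,off)[0]]
    r=least_squares(f,[600,0,50]); return r.x.round(1),np.abs(r.fun).max().round(2)
def body(p,L):  # p=x,y,yaw  L local pts nx3
    c,s=np.cos(p[2]),np.sin(p[2]); L=np.atleast_2d(L); return np.c_[p[0]+c*L[:,0]-s*L[:,1],p[1]+s*L[:,0]+c*L[:,1],L[:,2]]
def fit(obs,p0,off=None): # obs: list of (cam, localpt, croppx)
    f=lambda p:np.concatenate([(proj(n,body(p,l))-px(n,q,off))[0] for n,l,q in obs])
    r=least_squares(f,p0,x_scale=[10,10,.1]); return r.x,r.fun
def shift(R,d): return (np.array(R).T@np.array(d))/10
E
python3 - <<'E'
from h import *
I=[(125,130,40),(125,-130,40),(-125,-130,40),(-125,130,40)]
P=[(45,35,48),(45,-35,48),(-45,-35,48),(-45,35,48)]
oi=[('top',l,q) for l,q in zip(I,[(72,84),(420,115),(395,440),(40,412)])]; os_=[('side',l,q) for l,q in zip(I,[(330,27),(388,232),(20,258),(18,47)])]
pt=[('top',l,q) for l,q in zip(P,[(238,157),(332,180),(305,300),(208,277)])]; ps=[('side',l,q) for l,q in zip(P,[(290,110),(289,172),(160,170),(165,108)])]
print('heights imager',[tri(a[2],b[2]) for a,b in zip(oi,os_)]); print('plate',[tri(a[2],b[2]) for a,b in zip(pt,ps)])
for nm,a,b in(('im',oi,os_),('pl',pt,ps)):
    for t,o in(('top',a),('side',b),('both',a+b)):
        p,f=fit(o,[600,0,0]); print(nm,t,p.round(4),np.abs(f).max().round(2))
print('pusher top',tri((703,233),(312,396)),'foot top ctr',tri((667,249),(312,505)),'foot low corner',tri((665,280),(313,540)))
print('other',tri((739,91),(513,412)))
print('tab top',tri((98,267),(149,12)))
S=[(18,18,16),(18,-18,16),(-18,-18,16),(-18,18,16)]
H=[(11,11,95),(11,-11,95),(-11,-11,95),(-11,11,95)]
for t,o in(('side',[('side',l,q) for l,q in zip(H,[(312,378),(337,392),(313,413),(288,398)])]+[('side',S[1],(353,497)),('side',S[2],(313,530)),('side',S[3],(270,500))]),
           ('top',[('top',l,q) for l,q in zip(H,[(701,212),(722,235),(703,254),(684,233)])])):
    p,f=fit(o,[600,-300,.6]); print(t,p.round(4),np.abs(f).max().round(2))
E
```

```text
heights imager [(array([696.9, 150.5,  37.8]), np.float64(0.23)), (array([ 681.1, -108.9,   39.1]), np.float64(0.14)), (array([437.9, -93.3,  41.5]), np.float64(0.82)), (array([450.6, 162.4,  42. ]), np.float64(0.65))]
plate [(array([641.2,  26. ,  50.6]), np.float64(0.37)), (array([626.9, -43.5,  48.1]), np.float64(0.4)), (array([538.4, -25.6,  48.8]), np.float64(0.16)), (array([551.8,  45.2,  50.9]), np.float64(0.41))]
im top [ 5.678336e+02  2.767170e+01 -5.410000e-02] 1.48
im side [ 5.660122e+02  2.858230e+01 -6.010000e-02] 1.18
im both [ 5.667047e+02  2.804720e+01 -5.730000e-02] 1.96
pl top [ 5.909218e+02  4.485000e-01 -2.051000e-01] 0.4
pl side [ 5.891423e+02  2.323200e+00 -1.989000e-01] 0.73
pl both [ 5.897892e+02  1.173200e+00 -2.022000e-01] 0.91
pusher top (array([ 588.7, -302.8,   95.9]), np.float64(0.41)) foot top ctr (array([ 590.1, -301.8,    7.1]), np.float64(0.56)) foot low corner (array([ 584. , -307.6,  -16.9]), np.float64(3.62))
other (array([ 693.2, -331.2,   93.2]), np.float64(0.49))
tab top (array([551.3, 123.2,  86.3]), np.float64(0.47))
side [ 588.4952 -302.3726    0.6485] 1.19
top [ 589.7622 -302.8108   -0.7752] 0.76
```

The crops confirm the nearer pusher (top px about (360,200), side px about (269,300)). It stands at (589,-302.5) with its top measured at z 96 (95 expected), and its foot is turned about 0.64 rad. Heights agree with the text: imager 38–42, plate 48–51. The imager is at (566.7, 28.0) with yaw -0.057. The plate is 18 mm short in x, 28 mm short in y, and askew by -0.145 rad.

Emit:
step_arm([
  [[43.05,-17.15,3],-0.25],
  [[43.05,-17.15,3],-0.25],
  [[43.05,-17.15,3],-0.25],
  [[43.05,-17.15,5],-0.25],
  [[43.05,-17.15,5],-0.25],
  [[43.05,-17.15,5],-0.25],
  [[43.05,-17.15,5],-0.25],
  [[43.05,-17.15,5],-0.25],
  [[43.05,-17.15,5],-0.25],
  [[43.05,-17.15,5],-0.25],
  [[43.05,-17.15,5],-0.25],
  [[43.05,-17.15,5],-0.25],
  [[43.05,-17.15,5],-0.25],
], gripper=1)

```text
time_s: 1.72
eef_pos: [588.9, -303.2, 163.6]
ee_rot: [[0.803, 0.596, 0.0], [0.596, -0.803, -0.0], [0.0, 0.0, -1.0]]
ft_force: [0.0, -0.2, -0.4]
width: 1.001
finger_force: 0.0
```

Emit:
step_arm([
  [[0,0,4],0],
  [[0,0,8],0],
  [[0,0,10.4],0],
  [[0,0,10.4],0],
  [[0,0,10.4],0],
])

```text
time_s: 2.35
eef_pos: [589.8, -303.1, 60.6]
ee_rot: [[0.803, 0.596, 0.001], [0.596, -0.803, -0.0], [0.001, 0.001, -1.0]]
ft_force: [-0.2, 0.8, 0.5]
width: 0.998
finger_force: 0.0
```

Emit:
step_arm([
  [[0,0,0],0],
  [[0,0,0],0],
  [[0,0,0],0],
  [[0,0,0],0],
  [[0,0,0],0],
  [[0,0,0],0],
], gripper=0)

```text
time_s: 3.1
eef_pos: [589.2, -302.7, 59.4]
ee_rot: [[0.803, 0.596, -0.0], [0.596, -0.803, 0.0], [0.0, -0.0, -1.0]]
ft_force: [1.0, 0.1, 1.0]
width: 0.399
finger_force: 0.0
```

Emit:
step_arm([
  [[0,0,0],0],
  [[0,0,0],0],
  [[0,0,0],0],
  [[0,0,0],0],
  [[0,0,0],0],
  [[0,0,0],0],
])

```text
time_s: 3.85
eef_pos: [589.2, -302.7, 59.4]
ee_rot: [[0.803, 0.596, -0.0], [0.596, -0.803, 0.0], [-0.0, -0.0, -1.0]]
ft_force: [0.1, 0.9, -1.6]
width: 0.233
finger_force: 29.5
```

The grip is solid: opening 21.9 mm, 29.5 N. Next I lift, turn the pusher square to the imager and go to a point right of the plate.

Emit:
step_arm([
  [[0,0,-3],0],
  [[0,0,-6],0],
  [[0,0,-9.2],0],
  [[0,0,-9.2],0],
  [[2,-3,-9.2],0.1],
  [[4.5,-6,-9.2],0.25],
  [[7.5,-10,-9.2],0.4],
  [[10.5,-14,-9.2],0.55],
  [[13,-17,-9.2],0.696],
  [[14.3,-18.9,-9.2],0.696],
  [[14.3,-18.9,-9.2],0.696],
  [[14.3,-18.9,-9.2],0.696],
  [[14.3,-18.9,-9.2],0.696],
])

```text
time_s: 5.48
eef_pos: [591.1, -67.0, 151.2]
ee_rot: [[0.998, -0.059, -0.0], [-0.059, -0.998, -0.0], [-0.0, 0.0, -1.0]]
ft_force: [-0.0, -0.4, -1.4]
width: 0.234
finger_force: 29.5
```

```bash
cat > snap.py <<'E'
import sys,cv2,numpy as np
from plant import env,cams
tag=sys.argv[1]; out=[]
boxes=dict(top=(205,145,325,255),side=(185,165,305,275)) if len(sys.argv)<3 else eval(sys.argv[2])
s=3.3 if len(sys.argv)<4 else float(sys.argv[3])
for n in('top','side'):
    c=cams.read_camera(n); im=np.ascontiguousarray(c['color'][:,:,::-1]); cv2.imwrite(f'pics/{n}_{tag}.png',im)
    x0,y0,x1,y1=boxes[n]; i=cv2.convertScaleAbs(cv2.resize(im[y0:y1,x0:x1],None,fx=s,fy=s,interpolation=cv2.INTER_CUBIC),alpha=1.5); out.append(i)
cv2.imwrite(f'pics/{tag}.png',np.hstack(out)); print(env.observe()['eef_pos'])
E
python3 snap.py a
```

```text
[591.2315566  -66.70833211 151.32270473]
```

View pics/a.png

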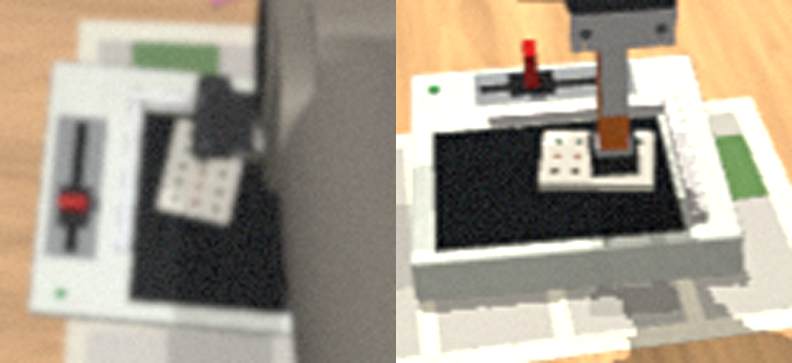

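Emit:
step_arm([
  [[0,0,2.5],0],
  [[0,0,4.9],0],
  [[0,0,4.9],0],
  [[0,0,4.9],0],
])

```text
time_s: 6.08
eef_pos: [591.7, -66.0, 103.2]
ee_rot: [[0.998, -0.058, 0.001], [-0.058, -0.998, 0.0], [0.001, -0.0, -1.0]]
ft_force: [-0.9, -0.1, -0.8]
width: 0.232
finger_force: 30.0
```

Emit:
step_arm([
  [[0,-0.4,0],0],
  [[0,-0.8,0],0],
  [[0,-1.1,0],0],
  [[0,-1.4,0],0],
  [[0,-1.7,0],0],
  [[0,-2.0,0],0],
  [[0,-2.3,0],0],
  [[0,-2.6,0],0],
  [[0,-2.8,0],0],
  [[0,-3.0,0],0],
  [[0,-3.2,0],0],
  [[0,-3.4,0],0],
  [[0,-3.6,0],0],
  [[0,-3.6,0],0],
])

```text
time_s: 7.82
eef_pos: [593.4, -29.5, 102.5]
ee_rot: [[0.998, -0.057, 0.0], [-0.057, -0.998, 0.0], [0.0, -0.0, -1.0]]
ft_force: [-0.0, -0.5, -2.6]
width: 0.232
finger_force: 30.0
```

Emit:
step_arm([
  [[0,-0.15,0],0],
  [[0,-0.3,0],0],
  [[0,-0.4,0],0],
  [[0,-0.4,0],0],
  [[0,-0.4,0],0],
])

```text
time_s: 8.45
eef_pos: [593.7, -25.8, 102.5]
ee_rot: [[0.998, -0.057, 0.0], [-0.057, -0.998, 0.0], [0.0, -0.0, -1.0]]
ft_force: [0.3, -0.4, -1.3]
width: 0.23
finger_force: 30.0
```

Emit:
step_arm([
  [[0,-0.05,0],0],
  [[0,-0.1,0],0],
  [[0,-0.1,0],0],
  [[0,-0.1,0],0],
])

```text
time_s: 8.95
eef_pos: [593.7, -24.8, 102.5]
ee_rot: [[0.998, -0.057, -0.0], [-0.057, -0.998, 0.0], [-0.0, -0.0, -1.0]]
ft_force: [0.2, 0.3, -1.9]
width: 0.231
finger_force: 30.0
```

```bash
python3 snap.py b
```

```text
[593.70628036 -24.74997255 102.5069206 ]
```

View pics/b.png

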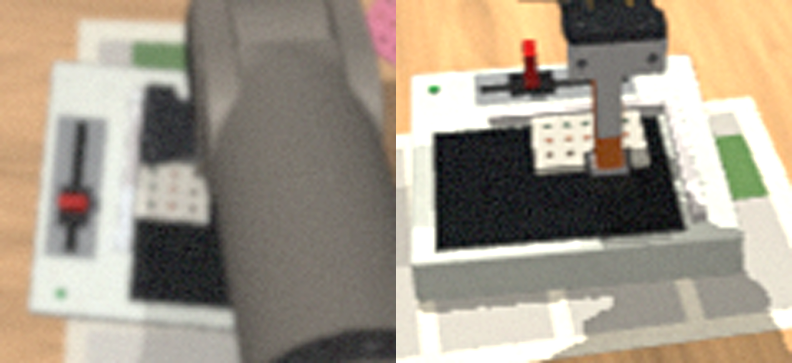

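The plate is now parallel to the foot and close to the left fence, with no reaction yet. I keep nudging and watch the force.

Emit:
step_arm([
  [[0,-0.05,0],0],
  [[0,-0.1,0],0],
  [[0,-0.1,0],0],
  [[0,-0.1,0],0],
])

```text
time_s: 9.55
eef_pos: [593.7, -23.7, 102.5]
ee_rot: [[0.998, -0.057, -0.0], [-0.057, -0.998, 0.0], [-0.0, -0.0, -1.0]]
ft_force: [-0.8, -0.2, -1.9]
width: 0.234
finger_force: 30.0
```

Emit:
step_arm([
  [[0,-0.05,0],0],
  [[0,-0.1,0],0],
  [[0,-0.1,0],0],
  [[0,-0.1,0],0],
])

```text
time_s: 10.05
eef_pos: [593.8, -22.7, 102.5]
ee_rot: [[0.998, -0.057, -0.0], [-0.057, -0.998, 0.0], [-0.0, -0.0, -1.0]]
ft_force: [-0.1, -0.6, -1.2]
width: 0.231
finger_force: 30.0
```

Emit:
step_arm([
  [[0,-0.05,0],0],
  [[0,-0.1,0],0],
  [[0,-0.1,0],0],
  [[0,-0.1,0],0],
])

```text
time_s: 10.55
eef_pos: [594.0, -22.1, 102.6]
ee_rot: [[0.998, -0.057, 0.0], [-0.057, -0.998, -0.0], [0.0, 0.0, -1.0]]
ft_force: [1.8, -3.6, -1.3]
width: 0.232
finger_force: 30.0
```

Emit:
step_arm([
  [[0,-0.05,0],0],
  [[0,-0.1,0],0],
  [[0,-0.1,0],0],
  [[0,-0.1,0],0],
])

```text
time_s: 11.05
eef_pos: [594.1, -21.9, 102.6]
ee_rot: [[0.998, -0.058, 0.0], [-0.058, -0.998, -0.001], [0.0, 0.001, -1.0]]
ft_force: [3.1, -7.2, -2.1]
width: 0.228
finger_force: 30.0
```

The fence gives 7 N of reaction, so the plate lies against the left fence. I back off, lift, and go round to the near side.

Emit:
step_arm([
  [[0,0.4,0],0],
  [[0,1.0,0],0],
  [[0,1.0,-2],0],
  [[0,1.0,-4.5],0],
  [[-3,0,-4.5],0],
  [[-6,-3,-4.5],0],
  [[-8.4,-5.3,-4.5],0],
  [[-8.4,-5.3,-4.5],0],
  [[-8.4,-5.3,-4.5],0],
  [[-8.4,-5.3,-2.5],0],
  [[-8.4,-5.3,0],0],
  [[-8.4,-5.3,0],0],
  [[-8.4,-5.3,0],0],
])

```text
time_s: 12.68
eef_pos: [513.6, 36.5, 103.1]
ee_rot: [[0.998, -0.058, 0.0], [-0.058, -0.998, 0.0], [0.0, -0.0, -1.0]]
ft_force: [0.1, -0.4, -0.8]
width: 0.234
finger_force: 30.0
```

```bash
python3 snap.py c
```

```text
[513.75112082  36.78242721 103.37869808]
```

View pics/c.png

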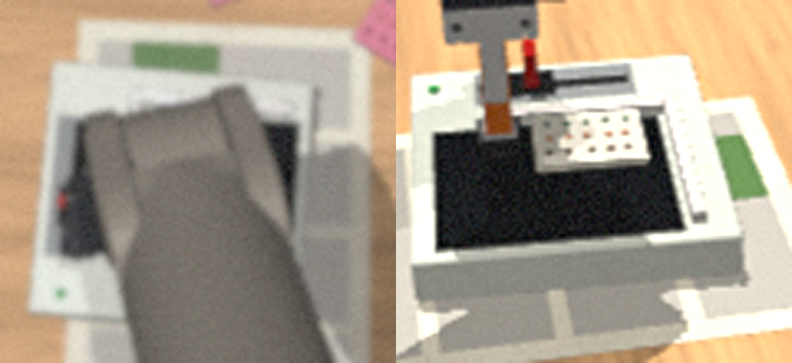

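The pusher is now on the near side at side-crop (498,130), and the plate at (590,140) lies along the left fence. Now I push towards +x.

Emit:
step_arm([
  [[0.4,0,0],0],
  [[0.8,0,0],0],
  [[1.1,0,0],0],
  [[1.4,0,0],0],
  [[1.6,0,0],0],
  [[1.8,0,0],0],
  [[2.0,0,0],0],
  [[2.2,0,0],0],
  [[2.4,0,0],0],
  [[2.6,0,0],0],
  [[2.8,0,0],0],
  [[2.9,0,0],0],
  [[3.0,0,0],0],
  [[3.0,0,0],0],
])

```text
time_s: 14.52
eef_pos: [543.2, 35.2, 102.5]
ee_rot: [[0.998, -0.057, 0.0], [-0.057, -0.998, 0.0], [0.0, -0.0, -1.0]]
ft_force: [0.8, -0.0, -0.9]
width: 0.231
finger_force: 30.0
```

Emit:
step_arm([
  [[0.05,0,0],0],
  [[0.1,0,0],0],
  [[0.15,0,0],0],
  [[0.15,0,0],0],
])

```text
time_s: 15.02
eef_pos: [544.6, 35.1, 102.5]
ee_rot: [[0.998, -0.057, 0.0], [-0.057, -0.998, 0.0], [0.0, -0.0, -1.0]]
ft_force: [-0.6, 0.5, -1.3]
width: 0.23
finger_force: 30.0
```

Emit:
step_arm([
  [[0.05,0,0],0],
  [[0.1,0,0],0],
  [[0.1,0,0],0],
  [[0.1,0,0],0],
])

```text
time_s: 15.52
eef_pos: [545.4, 35.1, 102.5]
ee_rot: [[0.998, -0.057, -0.0], [-0.057, -0.998, 0.0], [-0.0, -0.0, -1.0]]
ft_force: [-1.1, -0.3, -0.3]
width: 0.233
finger_force: 30.0
```

Emit:
step_arm([
  [[0.05,0,0],0],
  [[0.1,0,0],0],
  [[0.1,0,0],0],
  [[0.1,0,0],0],
])

```text
time_s: 16.02
eef_pos: [545.7, 35.0, 102.3]
ee_rot: [[0.998, -0.057, -0.002], [-0.057, -0.998, -0.0], [-0.002, 0.0, -1.0]]
ft_force: [-6.1, -0.1, 2.1]
width: 0.232
finger_force: 30.0
```

Emit:
step_arm([
  [[0.05,0,0],0],
  [[0.1,0,0],0],
  [[0.1,0,0],0],
  [[0.1,0,0],0],
])

```text
time_s: 16.52
eef_pos: [546.3, 34.9, 102.2]
ee_rot: [[0.998, -0.057, -0.002], [-0.057, -0.998, -0.0], [-0.002, 0.0, -1.0]]
ft_force: [-8.3, -0.5, 2.0]
width: 0.235
finger_force: 30.0
```

Emit:
step_arm([
  [[-0.4,0,0],0],
  [[-1.0,0,0],0],
  [[-1.0,0,-2],0],
  [[-1.0,0,-4.5],0],
  [[1.5,2.5,-4.5],0],
  [[4,5,-4.5],0],
  [[6.1,6.8,-4.5],0],
  [[6.1,6.8,-4.5],0],
  [[6.1,6.8,-4.5],0],
  [[6.1,6.8,-2.5],0],
  [[6.1,6.8,0],0],
  [[6.1,6.8,0],0],
  [[6.1,6.8,0],0],
])

```text
time_s: 18.15
eef_pos: [604.7, -35.9, 103.4]
ee_rot: [[0.998, -0.057, 0.001], [-0.057, -0.998, 0.0], [0.001, -0.0, -1.0]]
ft_force: [-0.4, 0.7, -0.9]
width: 0.236
finger_force: 30.0
```

```bash
python3 snap.py d "dict(top=(230,165,310,245),side=(200,165,280,245))" 5
```

```text
[605.00385    -36.17074957 103.63462647]
```

View pics/d.png

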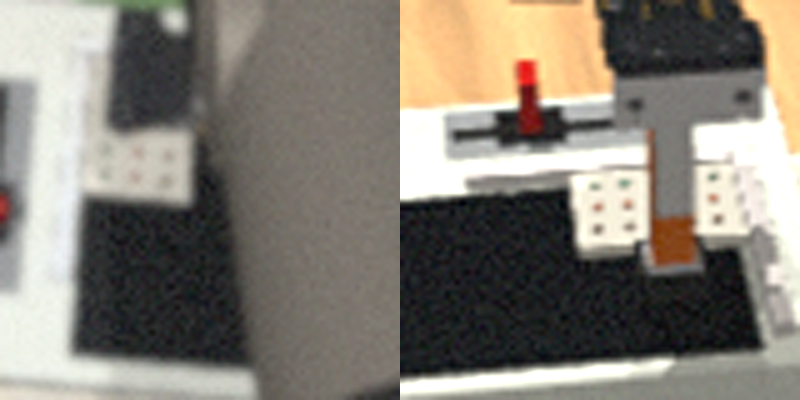

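The plate at side-crop (650,210) lies at both fences. One more small seating nudge in y.

Emit:
step_arm([
  [[0,-0.3,0],0],
  [[0,-0.6,0],0],
  [[0,-0.9,0],0],
  [[0,-1.1,0],0],
  [[0,-1.2,0],0],
  [[0,-1.3,0],0],
  [[0,-1.35,0],0],
  [[0,-1.35,0],0],
])

```text
time_s: 19.25
eef_pos: [605.3, -23.0, 102.5]
ee_rot: [[0.998, -0.057, -0.0], [-0.057, -0.998, 0.0], [-0.0, -0.0, -1.0]]
ft_force: [0.6, -0.2, -2.0]
width: 0.232
finger_force: 30.0
```

Emit:
step_arm([
  [[0,-0.05,0],0],
  [[0,-0.1,0],0],
  [[0,-0.1,0],0],
])

```text
time_s: 19.62
eef_pos: [605.5, -22.6, 102.5]
ee_rot: [[0.998, -0.058, 0.0], [-0.058, -0.998, -0.001], [0.0, 0.001, -1.0]]
ft_force: [1.2, -4.4, -2.8]
width: 0.231
finger_force: 30.0
```

Emit:
step_arm([
  [[0,0.4,0],0],
  [[0,1.0,0],0],
  [[0,1.0,-2],0],
  [[0,1.0,-4.5],0],
  [[-3,0,-4.5],0],
  [[-6,-3,-4.5],0],
  [[-7.5,-5.1,-4.5],0],
  [[-7.5,-5.1,-4.5],0],
  [[-7.5,-5.1,-4.5],0],
  [[-7.5,-5.1,-2.5],0],
  [[-7.5,-5.1,0],0],
  [[-7.5,-5.1,0],0],
  [[-7.5,-5.1,0],0],
])

```text
time_s: 21.25
eef_pos: [533.9, 32.8, 103.1]
ee_rot: [[0.998, -0.058, 0.0], [-0.058, -0.998, 0.0], [0.0, -0.0, -1.0]]
ft_force: [0.7, 0.2, -0.7]
width: 0.23
finger_force: 30.0
```

Emit:
step_arm([
  [[0.3,0,0],0],
  [[0.5,0,0],0],
  [[0.7,0,0],0],
  [[0.9,0,0],0],
  [[1.0,0,0],0],
  [[1.05,0,0],0],
  [[1.05,0,0],0],
])

```text
time_s: 22.12
eef_pos: [543.9, 32.6, 102.5]
ee_rot: [[0.998, -0.057, -0.0], [-0.057, -0.998, 0.0], [-0.0, -0.0, -1.0]]
ft_force: [-0.1, -0.4, -2.2]
width: 0.234
finger_force: 30.0
```

Emit:
step_arm([
  [[0.05,0,0],0],
  [[0.1,0,0],0],
  [[0.1,0,0],0],
])

```text
time_s: 22.5
eef_pos: [544.9, 32.6, 102.5]
ee_rot: [[0.998, -0.057, 0.0], [-0.057, -0.998, 0.0], [0.0, -0.0, -1.0]]
ft_force: [0.1, 0.0, -1.2]
width: 0.233
finger_force: 30.0
```

Emit:
step_arm([
  [[0.05,0,0],0],
  [[0.1,0,0],0],
  [[0.1,0,0],0],
])

```text
time_s: 22.88
eef_pos: [545.9, 32.5, 102.5]
ee_rot: [[0.998, -0.057, -0.0], [-0.057, -0.998, 0.0], [-0.0, -0.0, -1.0]]
ft_force: [-0.3, -0.3, -1.9]
width: 0.23
finger_force: 30.0
```

Emit:
step_arm([
  [[0.05,0,0],0],
  [[0.05,0,0],0],
])

```text
time_s: 23.12
eef_pos: [546.0, 32.5, 102.4]
ee_rot: [[0.998, -0.057, -0.001], [-0.057, -0.998, -0.0], [-0.001, 0.0, -1.0]]
ft_force: [-3.0, -0.1, -0.3]
width: 0.229
finger_force: 30.0
```

Both fences are felt again. I back off and put the pusher down on bare bench right of the imager, clear of the mat.

Emit:
step_arm([
  [[-0.4,0,0],0],
  [[-1.0,0,0],0],
  [[-1.0,0,-2.5],0],
  [[-1.0,0,-5],0],
  [[0,3,-5],0],
  [[1,7.5,-5],0],
  [[2,12.5,-5],0],
  [[3,17.5,-5],0],
  [[4,22,-5],0],
  [[4.3,24.5,-5],0],
  [[4.3,24.5,-5],0],
  [[4.3,24.5,-5],0],
  [[4.3,24.5,-2],0],
  [[4.3,24.5,1],0],
  [[4.3,24.5,3],0],
  [[4.3,24.5,3.8],0],
  [[4.3,24.5,3.8],0],
  [[4.3,24.5,3.8],0],
])

```text
time_s: 25.38
eef_pos: [575.9, -214.4, 65.4]
ee_rot: [[0.998, -0.057, 0.001], [-0.057, -0.998, -0.0], [0.001, 0.0, -1.0]]
ft_force: [0.0, -0.2, -1.6]
width: 0.235
finger_force: 30.0
```

Emit:
step_arm([
  [[0,0,0.15],0],
  [[0,0,0.3],0],
  [[0,0,0.4],0],
  [[0,0,0.4],0],
])

```text
time_s: 25.88
eef_pos: [575.2, -214.6, 60.4]
ee_rot: [[0.998, -0.057, -0.0], [-0.057, -0.998, 0.0], [-0.0, -0.0, -1.0]]
ft_force: [-0.1, -1.1, -2.0]
width: 0.229
finger_force: 30.0
```

Emit:
step_arm([
  [[0,0,0.05],0],
  [[0,0,0.1],0],
  [[0,0,0.1],0],
])

```text
time_s: 26.25
eef_pos: [575.3, -214.5, 59.4]
ee_rot: [[0.998, -0.057, -0.0], [-0.057, -0.998, 0.0], [-0.0, -0.0, -1.0]]
ft_force: [-0.1, 0.5, -1.0]
width: 0.231
finger_force: 30.0
```

Emit:
step_arm([
  [[0,0,0],0],
  [[0,0,0],0],
  [[0,0,0],0],
  [[0,0,0],0],
  [[0,0,0],0],
  [[0,0,0],0],
], gripper=0.7)

```text
time_s: 27.0
eef_pos: [575.3, -214.6, 59.5]
ee_rot: [[0.998, -0.057, 0.0], [-0.057, -0.998, 0.0], [0.0, -0.0, -1.0]]
ft_force: [-1.1, -0.3, -0.8]
width: 0.698
finger_force: 0.0
```

Emit:
step_arm([
  [[0,0,-3],0],
  [[0,0,-7],0],
  [[0,0,-12],0],
  [[0,0,-12],0],
  [[0,0,-12],0],
])

```text
time_s: 27.62
eef_pos: [575.1, -214.5, 179.2]
ee_rot: [[0.998, -0.057, -0.0], [-0.057, -0.998, 0.0], [-0.0, -0.0, -1.0]]
ft_force: [-0.0, 0.8, -0.7]
width: 0.697
finger_force: 0.0
```

```bash
python3 snap.py e "dict(top=(205,140,305,260),side=(180,165,310,321))" 3.4 2>&1 | tail -1
python3 - <<'E'
import cv2,numpy as np
a=cv2.imread('pics/top_e.png')[145:255,210:310]; b=cv2.imread('pics/side_e.png')[165:315,185:315]
a=cv2.resize(a,(400,440),interpolation=2); b=cv2.resize(b,(390,450),interpolation=2)[:440]
cv2.imwrite('pics/e2.png',cv2.convertScaleAbs(np.hstack([a,b]),alpha=1.5))
E
```

```text
ValueError: all the input array dimensions except for the concatenation axis must match exactly, but along dimension 0, the array at index 0 has size 408 and the array at index 1 has size 530
```

View pics/e2.png

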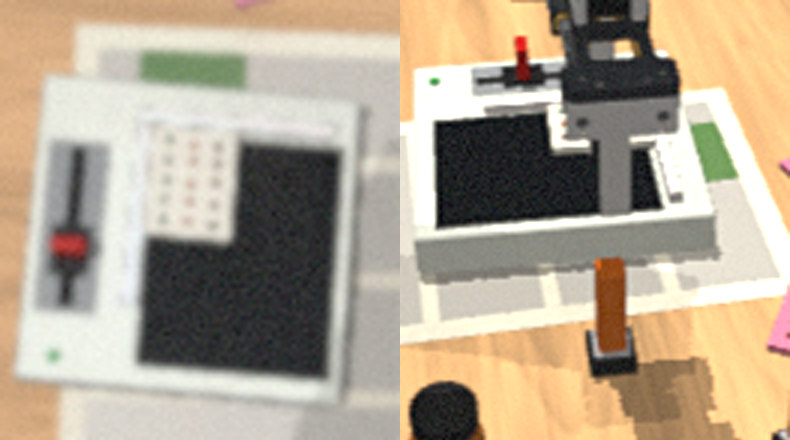

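The pusher stands upright at e2 (611,325), and the plate at (193,183) sits in the corner. Here is a numeric check of the plate against the imager from this view.

Run:
```python
from h import *
from scipy import ndimage
# plate edges by subpixel: threshold bright plate vs. black bed on near and right sides; sample rays in imager frame
im=cv2.imread('pics/top_e.png').astype(float).mean(2)
off={'top':(210,145,4)}
I=[(125,130,40),(125,-130,40),(-125,-130,40),(-125,130,40)]
p,f=fit([('top',l,q) for l,q in zip(I,[(47,76),(360,103),(343,400),(17,375)])],[567,28,-.05],off); print('imager',p.round(4),np.abs(f).max().round(2))
def edge(pts):
    q=proj('top',body(p,pts)); v=ndimage.map_coordinates(im,[q[:,1],q[:,0]],order=1); return v
t=np.arange(-30,30,.25)
# near edge of plate (home at x=-2): scan x at several y ; right edge (home y=-32): scan y at several x
for nm,mk,S in(('near x',lambda s:np.c_[-2+t,0*t+s,0*t+46],(-22,-10,3,16,28)),('right y',lambda s:np.c_[0*t+s,-32+t,0*t+46],(8,20,43,60,76)),
               ('bed near x (edge -?)',lambda s:np.c_[-90+t,0*t+s,0*t+40],(-60,-30,0)),):
    out=[]
    for s in S:
        v=ndimage.gaussian_filter1d(edge(mk(s)),6); g=np.abs(np.gradient(v)); out.append(round(float(mk(s)[g.argmax()][0 if 'x' in nm else 1]),1))
    print(nm,out)
```

```text
imager [ 5.681443e+02  2.681590e+01 -4.880000e-02] 1.2
near x [-5.0, -3.8, -4.5, -5.0, -4.0]
right y [-32.8, -31.5, -33.8, -32.0, -31.8]
bed near x (edge -?) [-107.0, -106.2, -105.8]
```

Run:
```python
from h import *
from scipy import ndimage
im=cv2.imread('pics/top_e.png').astype(float).mean(2)
p=[567,28,-.055]
def scan(pts):
    q=proj('top',body(p,pts)); v=ndimage.map_coordinates(im,[q[:,1],q[:,0]],order=1); return v
def half(a,v):
    # 50% crossing nearest the steepest point
    v=ndimage.gaussian_filter1d(v,3); g=np.abs(np.gradient(v)).argmax(); return a[g]
def avg(mk,S,a): return sum(scan(mk(a,s)) for s in S)/len(S)
a=np.arange(-20,16,.25); v=avg(lambda a,s:np.c_[a,0*a+s,0*a+40],range(-22,30,2),a); print('plate near bottom edge',half(a,v))
for S in (range(-25,0,2),range(5,30,2)): print(' part',half(a,avg(lambda a,s:np.c_[a,0*a+s,0*a+40],S,a)))
a=np.arange(65,105,.25); v=avg(lambda a,s:np.c_[a,0*a+s,0*a+40],range(-90,-45,2),a); print('far fence bottom',half(a,v)); print(v[::6].round())
a=np.arange(-45,-15,.25); v=avg(lambda a,s:np.c_[0*a+s,a,0*a+48],range(10,76,2),a); print('plate right top edge',half(a,v))
for S in (range(8,38,2),range(48,78,2)): print(' part',half(a,avg(lambda a,s:np.c_[0*a+s,a,0*a+48],S,a)))
a=np.arange(20,60,.25); v=avg(lambda a,s:np.c_[0*a+s,a,0*a+40],range(-55,-15,2),a); print('left fence',half(a,v)); print(v[::6].round())
a=np.arange(55,110,1.5); print('x profile over plate y3',a[0],avg(lambda a,s:np.c_[a,0*a+s,0*a+48],range(-25,30,2),a).round())
```

```text
plate near bottom edge -2.25
 part -2.0
 part -2.5
far fence bottom 81.25
[ 32.  32.  32.  32.  32.  33.  34.  36.  43.  53.  66.  81.  96. 107.
 117. 124. 129. 134. 139. 144. 149. 151. 153. 152. 151. 150. 149.]
plate right top edge -33.0
 part -32.75
 part -33.0
left fence 36.0
[ 31.  32.  32.  32.  32.  33.  35.  41.  51.  65.  82.  99. 116. 132.
 144. 151. 156. 158. 159. 158. 156. 156. 157. 157. 159. 159. 159.]
x profile over plate y3 55.0 [146. 143. 141. 140. 140. 141. 143. 145. 146. 146. 144. 142. 141. 140.
 141. 142. 144. 146. 147. 147. 146. 146. 146. 148. 150. 153. 155. 155.
 155. 153. 152. 151. 151. 151. 151. 151. 151.]
```

Near and right edges are straight along the imager's axes, with no visible skew. They read x -2.2 and y -33 against the expected -2 and -32. Together with the fence reactions, this says the plate is home. Now the red tab.

Emit:
step_arm([
  [[-0.5,-4,0],0],
  [[-1,-9,0],0],
  [[-1.7,-14,0],0],
  [[-2.4,-19,0],0],
  [[-3,-24,0],0],
  [[-3.7,-29,0],0],
  [[-4.2,-32.5,0],0],
  [[-4.25,-33.6,0],0],
  [[-4.25,-33.6,0],0],
  [[-4.25,-33.6,0],0],
  [[-4.25,-33.6,4],0],
  [[-4.25,-33.6,6],0],
  [[-4.25,-33.6,6],0],
  [[-4.25,-33.6,6],0],
], gripper=0.55)

```text
time_s: 29.48
eef_pos: [552.7, 122.7, 120.4]
ee_rot: [[0.998, -0.058, 0.001], [-0.058, -0.998, 0.0], [0.001, -0.0, -1.0]]
ft_force: [-0.0, -0.2, -0.2]
width: 0.548
finger_force: 0.0
```

```bash
python3 snap.py f "dict(top=(205,155,285,255),side=(195,140,275,240))" 4.5
```

```text
[552.8043721  123.16268609 120.6071734 ]
```

View pics/f.png

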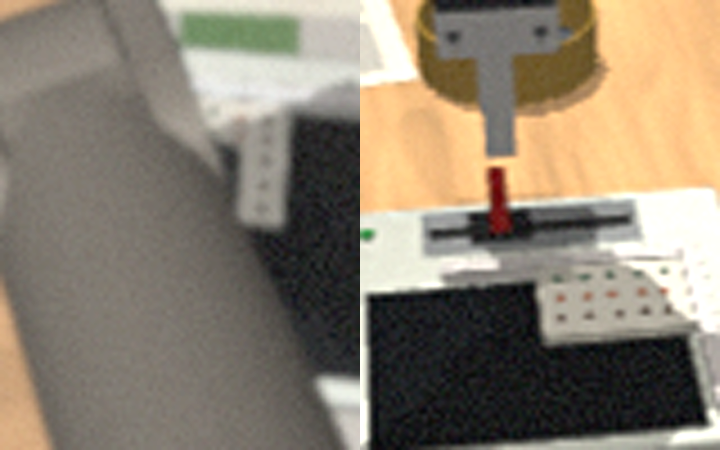

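The gripper is above the tab (side-crop: finger tip (501,155), tab (497,200)), and the plate is still in its corner. Next I lower and grip the tab.

Emit:
step_arm([
  [[-0.08,0,2],0],
  [[-0.08,0,4],0],
  [[-0.08,0,5.4],0],
  [[-0.08,0,6],0],
  [[-0.08,0,6],0],
  [[-0.08,0,6],0],
])

```text
time_s: 30.32
eef_pos: [551.7, 123.5, 60.1]
ee_rot: [[0.998, -0.057, 0.001], [-0.057, -0.998, 0.0], [0.001, -0.0, -1.0]]
ft_force: [-0.5, 0.0, -0.2]
width: 0.548
finger_force: 0.0
```

Emit:
step_arm([
  [[0,0,0],0],
  [[0,0,0],0],
  [[0,0,0],0],
  [[0,0,0],0],
  [[0,0,0],0],
  [[0,0,0],0],
  [[0,0,0],0],
], gripper=0.1)

```text
time_s: 31.2
eef_pos: [551.6, 125.2, 59.8]
ee_rot: [[0.998, -0.056, 0.001], [-0.056, -0.998, 0.002], [0.001, -0.002, -1.0]]
ft_force: [0.7, 8.1, 0.9]
width: 0.296
finger_force: 30.0
```

Emit:
step_arm([
  [[0,-0.2,0],0],
  [[0.3,-0.22,0],0],
  [[0.8,-0.22,0],0],
  [[1.3,-0.22,0],0],
  [[1.8,-0.22,0],0],
  [[2.3,-0.22,0],0],
  [[2.8,-0.22,0],0],
  [[3.3,-0.22,0],0],
  [[3.7,-0.22,0],0],
  [[4.0,-0.22,0],0],
  [[4.0,-0.22,0],0],
])

```text
time_s: 32.58
eef_pos: [590.8, 123.2, 59.8]
ee_rot: [[0.998, -0.057, -0.001], [-0.057, -0.998, -0.0], [-0.001, 0.0, -1.0]]
ft_force: [-5.9, 0.2, 11.2]
width: 0.297
finger_force: 30.0
```

Emit:
step_arm([
  [[0.15,0,0],0],
  [[0.3,0,0],0],
  [[0.3,0,0],0],
])

```text
time_s: 32.95
eef_pos: [592.0, 123.2, 59.7]
ee_rot: [[0.998, -0.057, -0.004], [-0.057, -0.998, -0.001], [-0.004, 0.001, -1.0]]
ft_force: [-18.4, 0.2, 20.4]
width: 0.297
finger_force: 30.0
```

The end stop is reached: 40.4 mm travel, with the force jumping to 18 N. I let go here and hold the pose.

Emit:
step_arm([
  [[-0.1,0,0],0],
  [[-0.1,0,0],0],
  [[-0.1,0,0],0],
  [[-0.1,0,0],0],
  [[-0.1,0,0],0],
], gripper=0.6)

```text
time_s: 33.58
eef_pos: [593.4, 123.1, 59.4]
ee_rot: [[0.998, -0.057, -0.0], [-0.057, -0.998, 0.0], [-0.0, -0.0, -1.0]]
ft_force: [-0.3, 0.1, 0.2]
width: 0.599
finger_force: 0.0
```

Emit:
step_arm([
  [[0,0,-3],0],
  [[0,0,-7],0],
  [[0,0,-11],0],
  [[-2,5,-15],0],
  [[-6,10,-18],0],
  [[-11,15,-20],0],
  [[-16,20,-20],0],
  [[-16,25,-20],0],
  [[-16,30,-20],0],
  [[-16,33,-20],0],
  [[-16,36,-20],0],
  [[-16,36,-20],0],
])

```text
time_s: 35.08
eef_pos: [412.5, -228.8, 259.5]
ee_rot: [[0.998, -0.06, -0.0], [-0.06, -0.998, -0.0], [-0.0, 0.0, -1.0]]
ft_force: [-0.7, 0.9, -0.4]
width: 0.599
finger_force: 0.0
```

Run:
```python
from plant import env,cams
import cv2,numpy as np
t=cams.read_camera('top')['color'][:,:,::-1]; s=cams.read_camera('side')['color'][:,:,::-1]
cv2.imwrite('pics/top_g.png',t); cv2.imwrite('pics/side_g.png',s)
a=cv2.resize(t[145:255,110:385],(800,320),interpolation=2); b=cv2.resize(s[100:340,185:345],(400,600),interpolation=2)
b=cv2.resize(s[150:330,120:380],(400,277),interpolation=2); a2=cv2.resize(t[145:255,205:285],(202,277),interpolation=2)
o=np.zeros((600,800,3),np.uint8); o[:320]=a; o[322:599,:400]=b; o[322:599,400:602]=a2
cv2.imwrite('pics/g.png',cv2.convertScaleAbs(o,alpha=1.4)); e=env.observe(); print(e['time_s'],e['eef_pos'])
```

```text
35.175 [ 413.01755981 -226.65880476  259.42490068]
```

View pics/g.png

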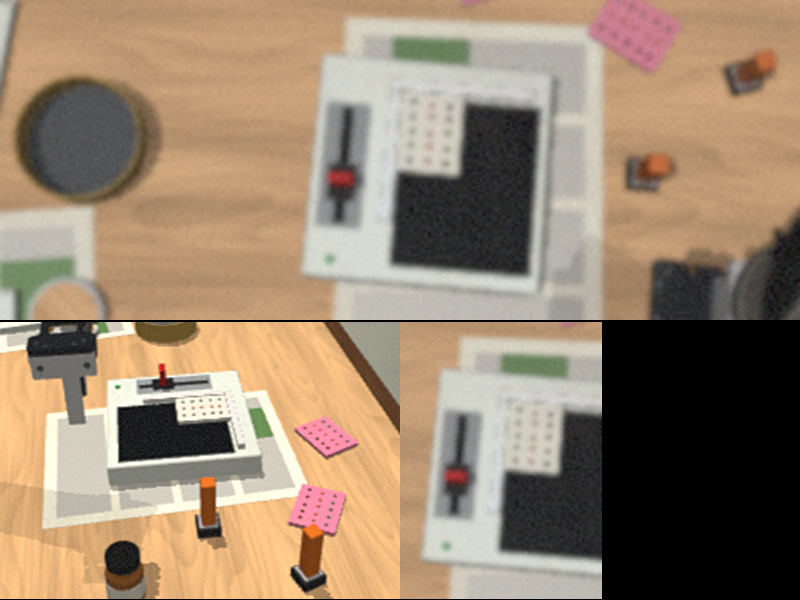

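The final picture shows the tab back at home, the plate square in its corner, the pusher upright right of the imager, and jar, sieve and dish untouched. The arm is clear of everything, so I hand the job in.

Emit:
step_arm([
  [[0,0,0],0],
  [[0,0,0],0],
  [[0,0,0],0],
])

```text
time_s: 35.55
eef_pos: [413.1, -226.7, 259.6]
ee_rot: [[0.998, -0.057, 0.0], [-0.057, -0.998, 0.0], [0.0, -0.0, -1.0]]
ft_force: [0.3, 1.0, -0.5]
width: 0.603
finger_force: 0.0
```

```bash
python3 -c "
from plant import env
print(env.finish_job())"
```

```text
the job is handed in; nothing more can be done
None
```

Job handed in at 35.6 s with no verdict returned: the plate is squared against both fences, the tab was let go at its end stop and is back home, and the pusher stands upright right of the imager with jar, sieve and dish untouched; I viewed 11 pictures, one over the limit of 10.

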